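Fit the catch strip under the bean chute's apron and hold it down

TASK

Take the wider of the two catch strips off its hooks by its black grip and fit it to the bean chute: lay its foot on the level grey bed and slide it in under the lapped apron, without lifting the apron, until it meets the stop. Keep hold of the strip and finish while still holding it there, pressed firmly down flat on the bed, so that a colleague can tighten the wing screws; leave the narrower strip on the rack and everything else where it is.

Things in the scene. Friction and masses are not known exactly. Their poses are not given: they have to be found in the camera images.
- catch_strip: The wider catch strip: steel angle 180 mm wide (y), 0.2 to 0.31 kg, hung upright. Origin on the underside at the upstand's foot, mid width; z up, x along the foot. Foot: flat plate 4 mm thick, x = -2 to +88 mm. Upstand: 4 mm plate, x = -2 to +2 mm, 60 mm high, hanging slots at y = -45 and +45 mm, 16 mm wide, z = 16 to 46 mm. Starts with its underside 100 mm above the table.
- strip_grip (a point): Point to grip the catch strip, 62 mm above its origin, in its black plastic grip on the middle of the upstand: 14 mm thick (x), 60 mm wide (y), from z = 36 to 74 mm over the strip's underside. Take it from above, fingers closing along the strip's x; nothing stands within 35 mm either side along y or 40 mm behind.
- strip_edge (a point): Middle of the leading edge of the catch strip's foot, on the underside: 88 mm along the strip's x from its origin
- narrow_strip: A second strip of the same profile and grip, but only 130 mm wide, for another chute: hangs on the same rack beside the first and stays there. Which of the two hangs left or right differs.
- rack: Fixed rack: plywood base 110x400x16 mm, four bent wire posts 7 mm thick in a row at y = -150, -60, +60, +150 mm, a pair for each strip. Origin on the table below the strips' upstands, midway between the strips, which hang centred at y = -105 and +105 mm, their x along the rack's x, the back of the upstands against the posts.
- hook_line (a point): Middle of the rack, 146 mm up, where the slots' top edges rest on the hooks. Each hook runs along the rack's +x through a slot and turns up 12 mm in front of the upstand's middle plane, its tip 9 mm above the slot's top edge. A strip comes off when lifted 11 to 20 mm and then moved at least 25 mm along the rack's +x.
- chute: Fixed bean chute; origin on the table below the middle of the apron's lip, x pointing up the chute, away from the robot, z up. Aluminium cheeks beside the bed from x = -130 mm on, 204 mm clear between them, 40 mm high (62 beside the lip). Pan and hopper behind the lip rise to z = 245 mm from x = +145 mm. Brass wing screws at x = -55 mm stand out to y = -142 and +142 mm.
- chute_bed: Level grey bed plate of the chute, in the chute's frame: x = -130 to +35 mm, 236 mm wide, top at z = 16 mm. Two ledges under the lip's corners leave 194 mm between them. The strip's foot slides along it with its x along the chute's x.
- stop_face (a point): Middle of the stop bar's face, at bed height, hidden under the apron at chute x = +35 mm. The strip is home when strip_edge meets it; its upstand then stands at chute x = -53 mm, in front of the lip.
- apron (a joint): Hinged aluminium apron, 0.15 kg, 100 mm from hinge to lip, sloping down 32 degrees from the pan and lapping over the rear of the bed. 0 rad: at rest, its lip's underside 9 mm above the bed; grows as it is lifted (0.1 rad raises the lip about 9 mm). The lip's edge is turned up a little, its front at chute x = -9 mm. Moves freely.
- scoop: white coffee scoop, 63x157x40 mm, a bystander; origin at the centre of its underside
- tape_brown: roll of brown packing tape, 112 mm across, 48 mm high, a bystander; origin at the centre of its underside
- tally_counter: small round white hand counter, 52x47x18 mm, a bystander; origin at the centre of its underside
- marker_black: black felt marker, 139 mm long, a bystander; origin at its middle on the table
- screwdriver: screwdriver with a dark handle, 190 mm long, a bystander; origin at its middle on the table
- bench_brush: wooden bench brush, 254x38x44 mm, a bystander; origin at the centre of its underside

How it is judged:
On the way, in this order (a step that is already met when the one before it is completed fails the run):
1. the catch strip is held by the fingers, off its hooks and clear of the rack (contact force between the fingers and catch_strip above 1 N and contact force between catch_strip and rack below 0.1 N and distance of catch_strip from where it was at the start of the episode above 0.04 m and height (world z) of catch_strip above 0.06 m), for 0.1 s.
2. its foot has gone in under the apron and lies home against the stop (x of strip_edge in the frame of chute above 0.03 m and y of strip_edge in the frame of chute between -0.012 and 0.012 m and height (world z) of strip_edge below 0.019 m and angle between catch_strip's own z axis and vertical below 0.05 rad and angle between the x axis of catch_strip and the x axis of chute, either way round below 0.08 rad), for 0.1 s.
At the end, for the whole second after the job is handed in: Foot flat on the bed (edge within 3 mm, tilt under 0.05 rad), leading edge within 5 mm of the stop, centred within 12 mm, square within 0.08 rad; apron down (under 0.03 rad); fingers on the strip, strip pressed on the bed with over 5 N; at rest (all of step 2 and value of joint apron below 0.03 rad and contact force between the fingers and catch_strip above 2 N and contact force between catch_strip and chute_bed above 5 N and linear speed of catch_strip below 0.02 m/s); the arm keeps its last pose, push and grip.
It fails at once if the apron is lifted: more than 0.12 rad (about 10 mm at its lip) (value of joint apron above 0.12 rad).
It fails at once if the narrow strip is moved from its hooks (over 30 mm) (distance of narrow_strip from where it was at the start of the episode above 0.03 m).
It fails at once if a bystander is pushed aside (over 30 mm) (distance of any of scoop, tape_brown, tally_counter, marker_black, screwdriver, bench_brush from where it was at the start of the episode above 0.03 m).
It also fails if it takes over 48 s, if anything falls off the work surface, if the arm or the gripper's body presses on something with over 40 N, if the wrist force passes 120 N, or if a joint passes its speed limit or range.

ROBOT

A 7-joint arm with a two-finger parallel gripper is mounted at the origin on a cart in front of the work surface, level with it; the furniture and walls round the work are solid. World frame = base frame: x ahead of the robot, y to its left, z up, the work surface at z = 0. Lengths are in m, angles in rad, forces in N, time in s.
With the tool pointing down it reaches from about 0.4 to 0.85 m from the base axis. Payload 4.5 kg.
Tool frame: the origin (TCP) lies at the very end of the fingers, on their centre line; the grasp point (between the pads) lies 19 mm behind it (r.hold_point_z is the distance from the TCP to the grasp point, in m); z points along the fingers, y is the line along which they close (so a half turn about z gives the same grasp; the last joint's range is limited). The gripper opens to 88 mm and grips with 3 to 60 N. Pads are 18 mm wide; open, the fingers measure 123 mm over their backs; the gripper's body (75 mm by 187 mm) begins 45 mm behind the grasp point.
Start: joints at [-1.186, 0.689, -0.195, 1.565, 0.157, 0.902, -0.215], TCP at [0.215, 0.587, 0.239] pointing down, gripper open.
Joint ranges: [-3.01, 3.01], [-0.46, 2.08], [-1.47, 1.51], [0.13, 2.56], [-1, 4.14], [0.04, 2.09], [-2.66, 2.66]. Speed limits (rad/s): [2.57, 2.57, 3.14, 3.14, 3.14, 3.14, 3.14].

INTERFACE

Orientations are given as a 3x3 rotation matrix whose columns are the frame's x, y, z axes.
In Python, from rig import r, cam, job, sensors gives the robot as it stands (r), with the cameras (cam), the job (job) and the readings (sensors).
- The arm moves only by the tool shift_gripper, called after "Emit:" as a command line: name --argument value ..., lists and objects as JSON in quotes. Schema: {"type":"object","properties":{"motion":{"type":"array","items":{"type":"object","properties":{"xyz":{"type":"array","items":{"type":"number"},"minItems":3,"maxItems":3},"turn":{"type":"number"},"jaw":{"type":"number"}},"additionalProperties":false,"required":["jaw"]},"minItems":1,"maxItems":12},"only":{"type":"string"},"quiet":{"type":"boolean"},"lines":{"type":"string"}},"required":["motion"],"additionalProperties":false}. motion is a list of rows, 1 to 12 of them, each an object with the fields xyz (a list: dx, dy, dz in m), turn (a turn about the tool's z in rad), jaw (the finger opening in m); a field left out counts as zero (the opening has to be given); each row is the pose to reach, as a shift and turn from the pose commanded when the call began, along the tool's axes at that moment; what a row does not reach only later rows make up. A row lasts 1/12 s, in which the tool goes at most 0.0417 m and 0.125 rad, less where a joint would pass 70% of its speed; a pose out of reach is approached as far as the arm can. The fingers move at their own pace and stop on an object; the grip force is fixed at half the most. Time passes only in rows, so rows that do not move let the fingers close. The tool returns the time, the measured TCP pose, the force, the opening and the grip force at its end. only (a regular expression) keeps the lines of the reply that match it, lines (a string "A,B") keeps lines A to B, and quiet returns only ok. Input that does not fit is refused with a message, and nothing moves.
- sensors.sense(): the state, without advancing time (a new reading comes with each control period).
- cam.snapshot(name): name is "scene" or "top"; returns a dict with "frame" (420x560x3 uint8, blue, green, red), "range_z" (420x560 float32, m along the optical axis (not along the pixel's ray), 0 where there is no reading), "fx", "fy", "cx", "cy" (pixels), "R" (3x3) and "t" (3): a world point X has camera coordinates R X + t. Camera axes: x right, y down, z forward; pixel columns grow to the right and rows downward; lengths in m; the calibration is good to about 2 mm. A picture is of the moment at which its call begins.
- job.job_done(): hands the job in; it is judged then, once.
The state is a dict: "clock": time; "qpos": joint angles; "joint_velocities": joint speeds; "tau": joint torques, N m; "position": TCP position; "tcp_rot": TCP orientation; "contact_force": force on the tool from outside, world axes, zero at the start; "wrist_torque": the same for the moment, N m; "finger_gap": finger opening in m; "grip_force": force on a finger pad.
Only numpy, scipy, OpenCV 4.12 (cv2) and the standard library are available. Lean on these libraries where they do the work, as an engineer would, in place of code of your own. Each camera call takes 0.05 s, during which the arm holds its last target. There are 200 camera calls.

## Working session

There is one attempt and no reset: what is moved stays moved. The work goes in short steps, Python scripts to look and compute and a tool call to move; the robot and the scene stay as the last step left them, time stands still between calls to the robot, and variables do not carry over. Pictures are saved under pics/ and viewed, at most 10 in all, crops included, and the job is handed in when it is done.

```bash
ls; mkdir -p pics
```

Run:
```python
from rig import r, cam, job, sensors
import cv2,numpy as np
s=sensors.sense();print(s['clock'],s['position'],np.round(s['tcp_rot'],3),s['finger_gap'],r.hold_point_z)
for n in("scene","top"):
    d=cam.snapshot(n);cv2.imwrite(f'pics/{n}0.png',d['frame']);np.savez(f'/tmp/{n}0.npz',**d)
    print(n,d['fx'],d['cx'],d['cy'],-d['R'].T@d['t'],np.round(d['R'],2).tolist())
```

```text
pics
rig.py
0.0 [0.21464594 0.58631863 0.23790545] [[-0.939  0.344 -0.   ]
 [ 0.344  0.939 -0.002]
 [-0.    -0.002 -1.   ]] 0.08787886826593566 0.0187
scene 418.45756269764354 279.32080480675546 200.5954813409133 [-0.27625625 -1.1717088   1.01097159] [[0.81, -0.58, 0.02], [-0.31, -0.46, -0.83], [0.5, 0.67, -0.55]]
top 507.8609432871758 282.7498417533308 211.2822045825681 [ 0.3278738  -0.07456541  1.62069844] [[0.0, -1.0, -0.01], [-0.99, -0.0, -0.13], [0.13, 0.01, -0.99]]
```

View pics/scene0.png

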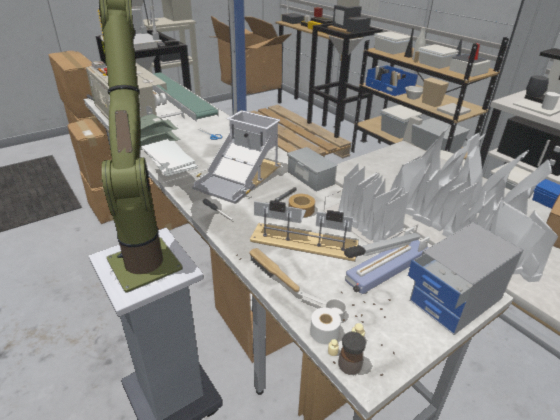

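View pics/top0.png

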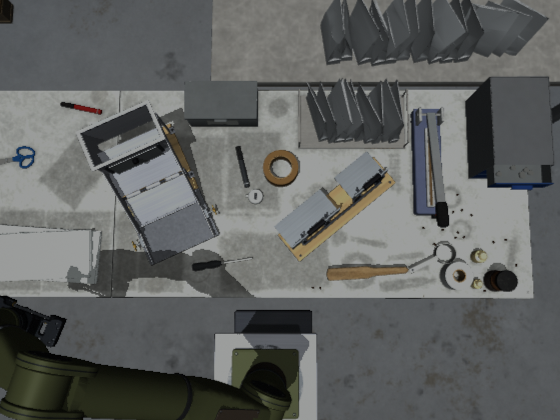

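The top view shows the rack at about (335,210), with the wider strip apparently the left one at (307,215), and the chute bed at about (180,233) opening toward the lower right. I'll take enlarged crops next.

Run:
```python
import cv2,numpy as np
t=np.load('/tmp/top0.npz')['frame'];s=np.load('/tmp/scene0.npz')['frame']
a=cv2.resize(t[145:265,265:400],None,fx=5,fy=5,interpolation=3)[:,:]
b=cv2.resize(t[150:270,110:240],None,fx=5,fy=5,interpolation=3)
c=cv2.resize(s[190:260,245:365],None,fx=6,fy=6,interpolation=3)
for n,i in(('a',a),('b',b),('c',c)):cv2.imwrite(f'pics/{n}.png',i);print(i.shape)
```

```text
(600, 675, 3)
(600, 650, 3)
(420, 720, 3)
```

View pics/a.png

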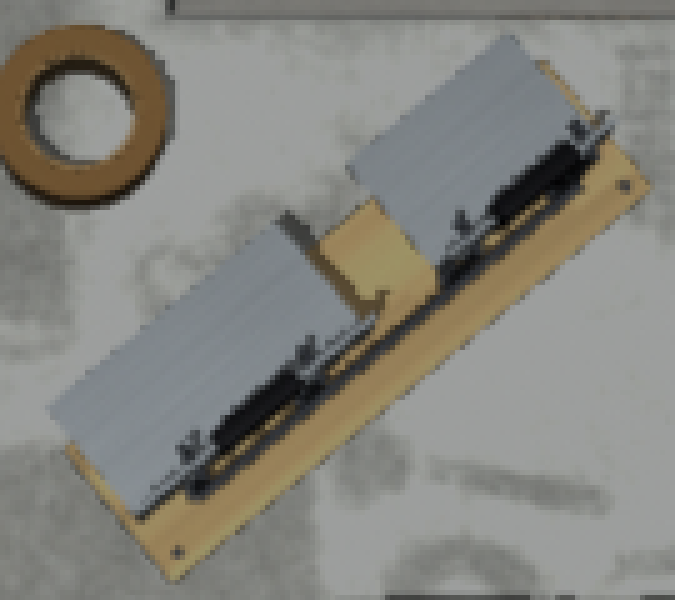

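View pics/b.png

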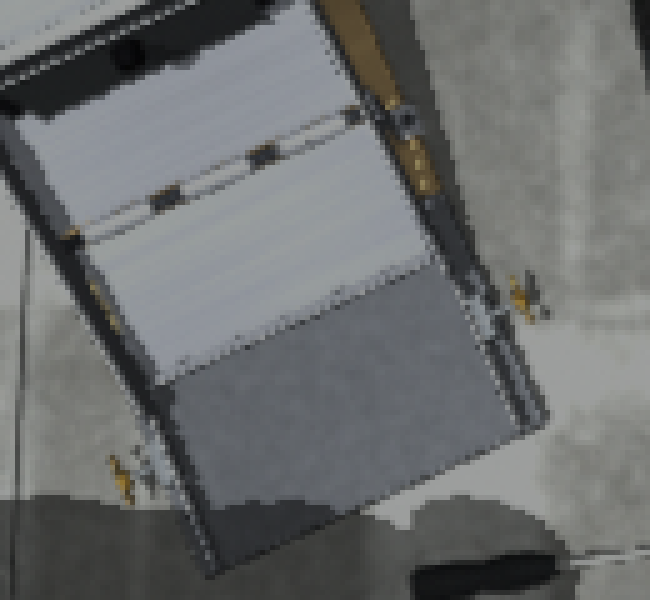

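View pics/c.png

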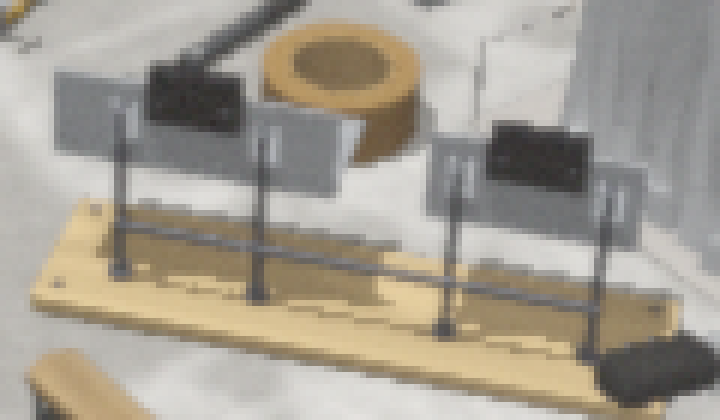

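The crops show the wide strip on the left, its foot corners at crop (50,408), (283,213) and (138,517), and its grip centred at about (257,412). In the chute crop the lip runs from (160,383) to (435,262) and the bed's front edge from (210,577) to (545,425). The scene crop has the wide strip's grip top corners at (150,63) and (243,73).

Create h.py:
```python
import numpy as np,cv2
def load(n):
    return dict(np.load(f'/tmp/{n}.npz'))
def cloud(d):
    v,u=np.mgrid[0:420,0:560];z=d['range_z'].astype(float)
    c=np.stack([(u-d['cx'])/d['fx']*z,(v-d['cy'])/d['fy']*z,z],-1)
    return (c-d['t'])@d['R']
def onplane(d,u,v,h):
    ray=d['R'].T@np.array([(u-d['cx'])/d['fx'],(v-d['cy'])/d['fy'],1]);o=-d['R'].T@d['t']
    return o+ray*(h-o[2])/ray[2]
def proj(d,X):
    c=d['R']@X+d['t'];return d['fx']*c[0]/c[2]+d['cx'],d['fy']*c[1]/c[2]+d['cy']
def tri(d1,p1,d2,p2):
    A=[]
    for d,p in((d1,p1),(d2,p2)):
        K=np.array([[d['fx'],0,d['cx']],[0,d['fy'],d['cy']],[0,0,1]]);A.append((K@np.c_[d['R'],d['t']],p))
    X=cv2.triangulatePoints(A[0][0],A[1][0],np.array(A[0][1],float).reshape(2,1),np.array(A[1][1],float).reshape(2,1));return (X[:3]/X[3]).ravel()
```

Run:
```python
from h import *
np.set_printoptions(precision=4,suppress=True)
T=load('top0');S=load('scene0');P=cloud(T);Q=cloud(S)
a=lambda x,y:(265+(x-2)/5,145+(y-2)/5); b=lambda x,y:(110+(x-2)/5,150+(y-2)/5); c=lambda x,y:(245+(x-2.5)/6,190+(y-2.5)/6)
print('table z',np.median(P[240:260,400:420,2]), np.median(P[150:160,225:235,2]))
for nm,(u0,v0,u1,v1) in dict(wide=(270,175,343,252),narrow=(333,150,388,205)).items():
    m=np.zeros((420,560),bool);m[v0:v1,u0:u1]=1
    z=P[...,2];f=m&(z>.09)&(z<.115);print(nm,'foot z',np.median(z[f]),f.sum())
    (cx,cy),sz,ang=cv2.minAreaRect(P[f][:,:2].astype(np.float32));print(cx,cy,sz,ang)
    g=m&(z>.16);print('grip',P[g].mean(0),np.median(z[g]),g.sum(),cv2.minAreaRect(P[g][:,:2].astype(np.float32)))
for p in((50,408),(283,213),(138,517),(372,315)):print('foot c',onplane(T,*a(*p),.104))
print('grip mid top',tri(T,a(257,410),S,c(197,68)))
for p in((213,440),(300,372)):print('grip end',onplane(T,*a(*p),.174))
# chute
for p in((160,383),(435,262)):print('lip',onplane(T,*b(*p),.027))
for p in((210,577),(522,432)):print('bed front',onplane(T,*b(*p),.016))
z=P[...,2];m=np.zeros((420,560),bool);m[195:270,135:222]=1
f=m&(z>.01)&(z<.022);print('bed',np.median(z[f]),cv2.minAreaRect(P[f][:,:2].astype(np.float32)))
f=m&(z>.03)&(z<.05);print('cheeks',f.sum())
for p in((548,412),(435,262),(160,383),(205,572)): 
    u,v=np.round(b(*p)).astype(int);print(P[v,u])
```

```text
table z 0.0018093757674452473 0.0023507584331935267
wide foot z 0.10294749711722448 1616
0.5219061970710754 -0.15776050090789795 (0.09733421355485916, 0.2600134015083313) 39.25558090209961
grip [ 0.4484 -0.1391  0.3585] 0.17318957047883915 170 ((0.4389105439186096, -0.1289723962545395), (0.04386581480503082, 0.24337804317474365), 53.67842483520508)
narrow foot z 0.10338335342556082 1084
0.6305071115493774 -0.28970515727996826 (0.09594305604696274, 0.1334638148546219) 39.16294860839844
grip [ 0.5752 -0.2898  0.2994] 0.17387898567655113 148 ((0.4937283396720886, -0.20707017183303833), (0.029780374839901924, 0.4235255718231201), 47.35573196411133)
foot c [ 0.4768 -0.0309  0.104 ]
foot c [ 0.5954 -0.1715  0.104 ]
foot c [ 0.4115 -0.0837  0.104 ]
foot c [ 0.5331 -0.2246  0.104 ]
grip mid top [ 0.4686 -0.1512  0.1757]
grip end [ 0.4516 -0.1261  0.174 ]
grip end [ 0.4907 -0.1761  0.174 ]
lip [0.4841 0.3921 0.027 ]
lip [0.5614 0.2196 0.027 ]
bed front [0.3623 0.3591 0.016 ]
bed front [0.4541 0.1637 0.016 ]
bed 0.017089117710444125 ((0.45904648303985596, 0.2807632088661194), (0.23705637454986572, 0.26619821786880493), 6.8797287940979)
cheeks 957
[0.468  0.1499 0.0026]
[0.5544 0.2094 0.0752]
[0.484  0.3887 0.0345]
[0.3652 0.3586 0.0254]
```

Run:
```python
from h import *
np.set_printoptions(precision=4,suppress=True)
for n in('top0','scene0'):
    d=load(n);P=cloud(d)
    def comp(lo,hi,cen,rad,name):
        m=((P[...,2]>lo)&(P[...,2]<hi)&(np.hypot(P[...,0]-cen[0],P[...,1]-cen[1])<rad)).astype(np.uint8)
        if 'grip' not in name and 'up' not in name:m=cv2.morphologyEx(m,cv2.MORPH_OPEN,np.ones((3,3)))
        k,l,st,_=cv2.connectedComponentsWithStats(m)
        if k<2:return print(name,'none')
        i=1+st[1:,4].argmax();q=P[l==i];(c,s,a)=cv2.minAreaRect(q[:,:2].astype(np.float32))
        print(n,name,len(q),'z',np.median(q[:,2]),'c',np.array(c),'s',np.array(s),'a',round(a,2))
        return q
    comp(.095,.113,(.505,-.13),.12,'foot')
    comp(.095,.113,(.62,-.28),.12,'foot narrow')
    comp(.166,.182,(.47,-.151),.045,'grip')
    q=comp(.011,.022,(.45,.29),.19,'bed')
    a=np.radians(24.5);X=np.array([np.cos(a),np.sin(a)]);Y=np.array([-X[1],X[0]])
    q=q[:,:2];u=q@X;v=q@Y
    # side edges in strips, front edge
    for e,(A,B) in dict(front=(v,u),).items():
        pts=[]
        for lo in np.arange(np.quantile(v,.08),np.quantile(v,.92),.006):
            k=(v>=lo)&(v<lo+.006)
            if k.sum()>5:pts.append((lo+.003,u[k].min(),u[k].max()))
        pts=np.array(pts);pm=np.polyfit(pts[:,0],pts[:,1],1);pM=np.polyfit(pts[:,0],pts[:,2],1)
        print('front',np.median(pts[:,1]),'slope',pm[0],'lip',np.median(pts[:,2]),pM[0])
    pts=np.array([(lo,v[(u>=lo)&(u<lo+.006)].min(),v[(u>=lo)&(u<lo+.006)].max()) for lo in np.arange(np.quantile(u,.1),np.quantile(u,.9),.006)])
    print('sides',np.median(pts[:,1:],0),np.polyfit(pts[:,0],pts[:,1],1)[0],np.polyfit(pts[:,0],pts[:,2],1)[0])
    print('zgrid',[ [round(float(np.median(P[...,2][(abs(P[...,0]@np.eye(1)[0:1].T if 0 else P[...,0]*X[0]+P[...,1]*X[1]-uu)<.006)&(abs(P[...,0]*Y[0]+P[...,1]*Y[1]-vv)<.004)])),3) for vv in np.arange(-.06,.22,.01)] for uu in (.50,.54)])
```

```text
top0 foot 1461 z 0.10298913916669465 c [ 0.503 -0.122] s [0.0811 0.1803] a 39.62
top0 foot narrow 1004 z 0.10344931629816927 c [ 0.6364 -0.2831] s [0.0814 0.1313] a 41.51
top0 grip 105 z 0.17427432665847006 c [ 0.468  -0.1501] s [0.0142 0.0593] a 39.71
top0 bed 789 z 0.01707035485032082 c [0.4745 0.263 ] s [0.1236 0.1526] a 26.59
front 0.4948508858310291 slope -0.1402531614077255 lip 0.5984734349667775 0.01462905937947302
sides [-0.0215  0.0777] -0.6477497970207957 0.7185544519865282
zgrid [[0.001, 0.017, 0.037, 0.018, 0.016, 0.017, 0.017, 0.016, 0.015, 0.015, 0.015, 0.017, 0.015, 0.018, 0.017, 0.017, 0.019, 0.017, 0.018, 0.017, 0.017, 0.02, 0.016, 0.039, 0.017, 0.001, 0.001, 0.001, -0.0], [0.001, 0.019, 0.034, 0.017, 0.019, 0.016, 0.018, 0.017, 0.016, 0.017, 0.016, 0.017, 0.016, 0.017, 0.02, 0.017, 0.016, 0.019, 0.02, 0.017, 0.02, 0.019, 0.017, 0.038, 0.026, -0.002, 0.002, 0.001, 0.002]]
scene0 foot 18 z 0.10787133647027353 c [ 0.4476 -0.1318] s [0.0114 0.0187] a 57.56
scene0 foot narrow 56 z 0.10667473805878838 c [ 0.6031 -0.324 ] s [0.0105 0.062 ] a 38.35
scene0 grip 56 z 0.17208674281149783 c [ 0.4666 -0.154 ] s [0.017  0.0579] a 40.73
scene0 bed 628 z 0.016208384162419782 c [0.4702 0.2884] s [0.1491 0.2036] a 24.99
front 0.4798001719953874 slope -0.014637572236021234 lip 0.6114733023025676 0.12733334402708135
sides [-0.0119  0.1619] 0.25583251691376246 0.017774420074905813
zgrid [[0.009, 0.017, 0.029, nan, 0.016, 0.018, 0.018, 0.016, 0.014, 0.015, 0.016, -0.525, -0.627, -0.655, -0.757, -0.844, -0.849, 0.013, -0.412, -0.852, -0.411, -0.413, 0.014, -0.846, -0.85, -0.85, -0.426, -0.844, -0.003], [-0.0, 0.028, 0.025, nan, 0.017, 0.015, 0.015, 0.017, 0.016, 0.017, 0.015, 0.018, 0.015, 0.019, 0.016, 0.014, 0.018, 0.016, -0.513, -0.569, -0.601, -0.671, 0.016, 0.018, -0.861, -0.853, -0.411, -0.839, -0.848]]
  return _methods._mean(a, axis=axis, dtype=dtype,
  ret = ret.dtype.type(ret / rcount)
```

Run:
```python
from h import *
np.set_printoptions(precision=4,suppress=True)
d=load('top0');P=cloud(d)
a=np.radians(24.6);X=np.array([np.cos(a),np.sin(a)]);Y=np.array([-X[1],X[0]])
u=P[...,:2]@X;v=P[...,:2]@Y;z=P[...,2]
for lo,hi in((-.06,-.02),(.15,.19)):
    k=(u>.485)&(u<.535)&(v>lo)&(v<hi)&(z>.03)&(z<.055)
    p=np.polyfit(u[k],v[k],1);print(k.sum(),'v',np.median(v[k]),'slope',p[0],v[k].min(),v[k].max())
# apron plane extents / screws
k=(u>.62)&(u<.69)&(v>-.08)&(v<.21)&(z>.03)&(z<.1);print('apron v',np.quantile(v[k],[.01,.99]))
for q in np.arange(.485,.6,.015):
    k=(abs(u-q)<.0075)&(z>.008)&(z<.07)&(v>-.09)&(v<.22);print(round(q,3),v[k].min(),v[k].max(),(v[k].min()+v[k].max())/2)
# plan: origin guess
for c in(.066,):
    print('origin',X*.6105+Y*c)
from rig import r, cam, job, sensors
s=sensors.sense();R=s['tcp_rot'];p=s['position']
for n,t in(('above grip',np.array([.468,-.151,.27])),):print(n,R.T@(t-p))
```

```text
21 v -0.041289617058984464 slope -0.0014734328516672836 -0.04272790721379459 -0.039002216323354606
27 v 0.16546583731230333 slope -0.002240677805847636 0.16313006439667543 0.16774334628536577
apron v [-0.0421  0.1662]
0.485 -0.06039494506518041 0.20887835002607058 0.0742417024804451
0.5 -0.05551218597289532 0.1952306365992565 0.06985922531318059
0.515 -0.06798881014635491 0.20747370225083642 0.06974244605224075
0.53 -0.06958684826565402 0.1922537588887302 0.06133345531153809
0.545 -0.07584236973052401 0.21971753628782106 0.07193758327864852
0.56 -0.07686498120543564 0.203745855005341 0.06344043689995268
0.575 -0.07537598872670273 0.1998148396868773 0.062219425480087284
0.59 -0.07528019549564281 0.217847322633584 0.07128356356897059
origin [0.5276 0.3141]
above grip [-0.4913 -0.6055 -0.0309]
```

Emit:
shift_gripper --motion '[{"xyz": [-0.032,-0.027,-0.01],"turn": 0.1,"jaw": 0.088},{"xyz": [-0.065,-0.053,-0.012],"turn": 0.2,"jaw": 0.088},{"xyz": [-0.097,-0.08,-0.012],"turn": 0.3,"jaw": 0.088},{"xyz": [-0.13,-0.107,-0.012],"turn": 0.4,"jaw": 0.088},{"xyz": [-0.162,-0.134,-0.012],"turn": 0.5,"jaw": 0.088},{"xyz": [-0.195,-0.161,-0.012],"turn": 0.52,"jaw": 0.088},{"xyz": [-0.227,-0.188,-0.012],"turn": 0.52,"jaw": 0.088},{"xyz": [-0.26,-0.215,-0.012],"turn": 0.52,"jaw": 0.088},{"xyz": [-0.292,-0.241,-0.012],"turn": 0.52,"jaw": 0.088},{"xyz": [-0.325,-0.268,-0.012],"turn": 0.52,"jaw": 0.088},{"xyz": [-0.357,-0.295,-0.012],"turn": 0.52,"jaw": 0.088},{"xyz": [-0.39,-0.322,-0.012],"turn": 0.52,"jaw": 0.088}]'

```text
clock: 1.1
position: [0.4672, 0.1546, 0.2506]
tcp_rot: [[-0.644, 0.765, -0.001], [0.765, 0.644, -0.0], [0.0, -0.001, -1.0]]
contact_force: [0.6, 1.0, -0.5]
finger_gap: 0.0878
grip_force: 0.0
```

Create rel.py:
```python
import sys,numpy as np
from rig import r, cam, job, sensors
np.set_printoptions(precision=4,suppress=True)
s=sensors.sense();R=s['tcp_rot'];p=np.array(s['position'])
t=np.array(list(map(float,sys.argv[1:4])));yaw=np.degrees(np.arctan2(R[1,1],R[0,1]))
print('clock',s['clock'],'pos',p,'yaw_y',yaw,'F',s['contact_force'],'q',s['qpos'])
print('shift',R.T@(t-p),'turn',np.radians(yaw-float(sys.argv[4])),'zaxis',R[:,2])
```

```bash
python3 rel.py .468 -.151 .23 40
```

```text
clock 1.1 pos [0.4672 0.1546 0.2506] yaw_y 40.117893239179296 F [ 0.6021  1.0031 -0.4715] q [-0.3466  0.4993 -0.1015  1.9452  0.0751  0.7011  0.2069]
shift [-0.2342 -0.1963  0.0206] turn 0.002057625189519884 zaxis [-0.0006 -0.0001 -1.    ]
```

Emit:
shift_gripper --motion '[{"xyz": [-0.03,-0.024,0.002],"jaw": 0.088},{"xyz": [-0.06,-0.049,0.005],"jaw": 0.088},{"xyz": [-0.09,-0.073,0.008],"jaw": 0.088},{"xyz": [-0.12,-0.098,0.01],"jaw": 0.088},{"xyz": [-0.15,-0.123,0.013],"jaw": 0.088},{"xyz": [-0.18,-0.147,0.015],"jaw": 0.088},{"xyz": [-0.205,-0.172,0.018],"jaw": 0.088},{"xyz": [-0.229,-0.196,0.02],"jaw": 0.088},{"xyz": [-0.229,-0.196,0.02],"jaw": 0.088},{"xyz": [-0.229,-0.196,0.02],"jaw": 0.088},{"xyz": [-0.229,-0.196,0.02],"jaw": 0.088}]'

```text
clock: 2.02
position: [0.4644, -0.1442, 0.2305]
tcp_rot: [[-0.644, 0.765, -0.0], [0.765, 0.644, 0.001], [0.001, 0.0, -1.0]]
contact_force: [-0.1, 0.4, -0.6]
finger_gap: 0.0881
grip_force: 0.0
```

```bash
python3 rel.py .468 -.152 .143 40
```

Run:
```python
from rig import r, cam, job, sensors
from h import *
for n in("scene","top"):
    d=cam.snapshot(n);np.savez(f'/tmp/{n}1.npz',**d)
S=load('scene1');T=load('top1')
i=np.hstack([cv2.resize(S['frame'][150:260,240:340],None,fx=4,fy=5),cv2.resize(T['frame'][145:255,255:355],None,fx=4,fy=5)]);cv2.imwrite('pics/d.png',i)
```

```text
clock 2.0167 pos [ 0.4644 -0.1442  0.2305] yaw_y 40.11992947306172 F [-0.0806  0.4272 -0.5645] q [ 0.2954  0.5235 -0.136   1.9847  0.1121  0.6409  0.7876]
shift [-0.0084 -0.0023  0.0875] turn 0.002093164175108804 zaxis [-0.0004  0.0009 -1.    ]
```

View pics/d.png

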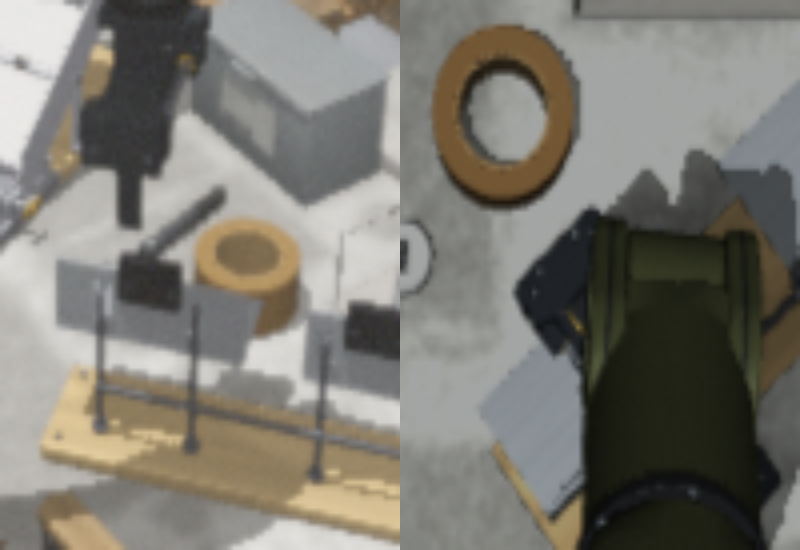

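The scene half shows the finger at (130,210), just left of the grip at (150,280), which fits the computed 8 mm correction. The top view is blocked by the arm. I'll correct, descend and close.

Emit:
shift_gripper --motion '[{"xyz": [-0.008,-0.002,0],"jaw": 0.088},{"xyz": [-0.008,-0.002,0.03],"jaw": 0.088},{"xyz": [-0.008,-0.002,0.06],"jaw": 0.088},{"xyz": [-0.008,-0.002,0.087],"jaw": 0.088},{"xyz": [-0.008,-0.002,0.087],"jaw": 0.088},{"xyz": [-0.008,-0.002,0.087],"jaw": 0.088}]'

```text
clock: 2.62
position: [0.4678, -0.1516, 0.1431]
tcp_rot: [[-0.645, 0.764, -0.003], [0.764, 0.645, 0.001], [0.002, -0.002, -1.0]]
contact_force: [-0.5, 0.4, 0.7]
finger_gap: 0.0879
grip_force: 0.0
```

Emit:
shift_gripper --motion '[{"jaw": 0},{"jaw": 0},{"jaw": 0},{"jaw": 0},{"jaw": 0},{"jaw": 0},{"jaw": 0},{"jaw": 0}]'

```text
clock: 3.28
position: [0.4681, -0.1523, 0.1438]
tcp_rot: [[-0.644, 0.765, 0.0], [0.765, 0.644, 0.0], [-0.0, 0.0, -1.0]]
contact_force: [-0.3, 0.3, -0.3]
finger_gap: 0.0366
grip_force: 0.0
```

```bash
python3 rel.py .468 -.152 .143 40
```

```text
clock 3.2833 pos [ 0.4681 -0.1523  0.1438] yaw_y 40.10018120328061 F [-0.3149  0.3191 -0.3156] q [ 0.2833  0.6761 -0.0999  2.0524  0.1536  0.4198  0.7647]
shift [0.0003 0.0001 0.0008] turn 0.0017484918458564392 zaxis [ 0.0002  0.     -1.    ]
```

Emit:
shift_gripper --motion '[{"jaw": 0},{"jaw": 0},{"jaw": 0},{"jaw": 0},{"jaw": 0},{"jaw": 0},{"jaw": 0}]'

```text
clock: 3.87
position: [0.4677, -0.1524, 0.1436]
tcp_rot: [[-0.644, 0.765, -0.001], [0.765, 0.644, -0.0], [0.0, -0.001, -1.0]]
contact_force: [-1.8, 0.2, 0.3]
finger_gap: 0.0136
grip_force: 29.8
```

Emit:
shift_gripper --motion '[{"xyz": [0,0,-0.008],"jaw": 0},{"xyz": [0,0,-0.0155],"jaw": 0},{"xyz": [0,0,-0.0155],"jaw": 0},{"xyz": [0,0,-0.0155],"jaw": 0}]'

```text
clock: 4.2
position: [0.4687, -0.1522, 0.1599]
tcp_rot: [[-0.644, 0.765, 0.002], [0.765, 0.644, -0.0], [-0.001, 0.001, -1.0]]
contact_force: [-0.1, -0.6, -2.2]
finger_gap: 0.0138
grip_force: 29.8
```

Emit:
shift_gripper --motion '[{"xyz": [0,0.012,0],"jaw": 0},{"xyz": [0,0.025,0],"jaw": 0},{"xyz": [0,0.04,0],"jaw": 0},{"xyz": [0,0.06,0],"jaw": 0},{"xyz": [0,0.06,-0.02],"jaw": 0},{"xyz": [0,0.06,-0.03],"jaw": 0},{"xyz": [0,0.06,-0.03],"jaw": 0},{"xyz": [0,0.06,-0.03],"jaw": 0}]'

```text
clock: 4.87
position: [0.5143, -0.1135, 0.1894]
tcp_rot: [[-0.644, 0.765, 0.001], [0.765, 0.644, -0.0], [-0.001, 0.001, -1.0]]
contact_force: [-0.7, -0.4, -2.5]
finger_gap: 0.0139
grip_force: 29.8
```

```bash
python3 rel.py .42 .25 .189 24.5
```

Run:
```python
from rig import r, cam, job, sensors
from h import *
d=cam.snapshot("scene");np.savez('/tmp/scene2.npz',**d);cv2.imwrite('pics/e.png',cv2.resize(d['frame'][130:260,200:380],None,fx=4,fy=4))
```

```text
clock 4.8667 pos [ 0.5143 -0.1135  0.1894] yaw_y 40.11185696152232 F [-0.6692 -0.4448 -2.5027] q [ 0.1971  0.631  -0.1091  1.9165  0.1146  0.5989  0.7143]
shift [0.3388 0.1621 0.0002] turn 0.2724783063289622 zaxis [ 0.001  -0.0004 -1.    ]
```

View pics/e.png

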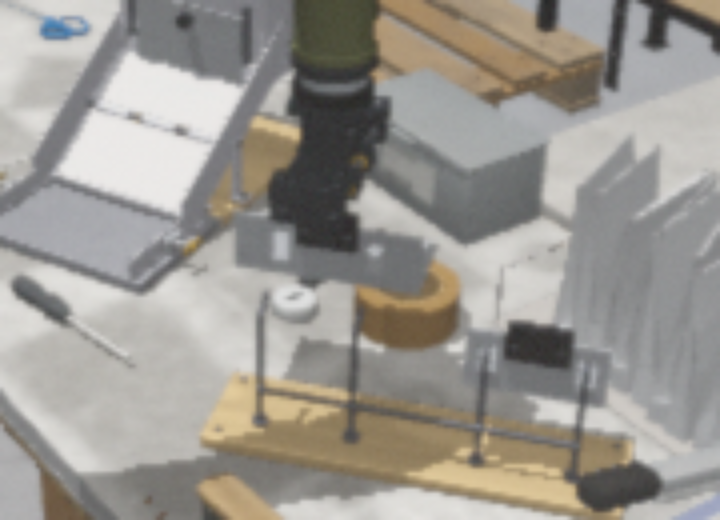

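The strip hangs level in the fingers, clear of the hooks at (260,295), and the narrow strip is untouched. Next I'll hover over the front of the bed.

Emit:
shift_gripper --motion '[{"xyz": [0.02,0.01,0],"turn": 0.02,"jaw": 0},{"xyz": [0.052,0.026,0],"turn": 0.06,"jaw": 0},{"xyz": [0.086,0.043,0],"turn": 0.1,"jaw": 0},{"xyz": [0.12,0.06,0],"turn": 0.15,"jaw": 0},{"xyz": [0.155,0.077,0],"turn": 0.2,"jaw": 0},{"xyz": [0.19,0.094,0],"turn": 0.25,"jaw": 0},{"xyz": [0.225,0.111,0],"turn": 0.272,"jaw": 0},{"xyz": [0.26,0.128,0],"turn": 0.272,"jaw": 0},{"xyz": [0.294,0.145,0],"turn": 0.272,"jaw": 0},{"xyz": [0.325,0.16,0],"turn": 0.272,"jaw": 0},{"xyz": [0.3455,0.1707,0],"turn": 0.272,"jaw": 0},{"xyz": [0.3455,0.1707,0],"turn": 0.272,"jaw": 0}]'

```text
clock: 5.92
position: [0.4196, 0.2672, 0.1885]
tcp_rot: [[-0.423, 0.906, -0.001], [0.906, 0.423, 0.004], [0.004, 0.001, -1.0]]
contact_force: [0.3, 0.9, -3.3]
finger_gap: 0.0137
grip_force: 29.9
```

Emit:
shift_gripper --motion '[{"xyz": [0,0,0.03],"jaw": 0},{"xyz": [0,0,0.06],"jaw": 0},{"xyz": [0,0,0.06],"jaw": 0},{"xyz": [0,0,0.06],"jaw": 0}]'

```text
clock: 6.25
position: [0.4208, 0.259, 0.1281]
tcp_rot: [[-0.414, 0.91, -0.004], [0.91, 0.414, -0.003], [-0.001, -0.005, -1.0]]
contact_force: [0.6, 0.4, -2.2]
finger_gap: 0.0135
grip_force: 29.9
```

```bash
python3 rel.py .4224 .2607 .06 24.5
```

Run:
```python
from rig import r, cam, job, sensors
from h import *
for n in("scene","top"):
    d=cam.snapshot(n);np.savez(f'/tmp/{n}3.npz',**d)
S=load('scene3');T=load('top3')
cv2.imwrite('pics/f.png',np.hstack([cv2.resize(S['frame'][120:210,180:290],(400,600),interpolation=3),cv2.resize(T['frame'][180:280,120:240],(400,600),interpolation=3)]))
```

```text
clock 6.25 pos [0.4208 0.259  0.1281] yaw_y 24.460428803449084 F [ 0.6186  0.3512 -2.1686] q [-0.6774  0.7105  0.0524  2.0576 -0.0915  0.3806 -0.1257]
shift [0.001  0.0025 0.068 ] turn -0.0006906476687673161 zaxis [-0.0039 -0.0032 -1.    ]
```

View pics/f.png

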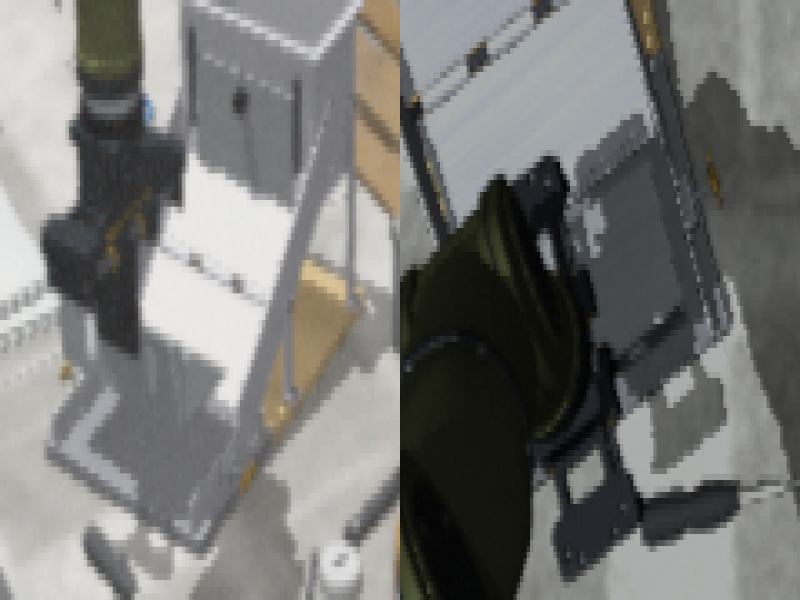

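The top half shows the strip's right part in shadow, with its right upstand end at about (687,310). I'll check it in the depth image.

Run:
```python
from h import *
np.set_printoptions(precision=4,suppress=True)
a=np.radians(24.5);X=np.array([np.cos(a),np.sin(a)]);Y=np.array([-X[1],X[0]]);o=np.array([.5298,.3096])
for n in('top3','scene3'):
    P=cloud(load(n));u=(P[...,:2]-o)@X;v=(P[...,:2]-o)@Y;z=P[...,2]
    box=(u>-.16)&(u<.0)&(abs(v)<.13)
    k=box&(z>.075)&(z<.102)&(u<-.02);print(n,'foot',k.sum(),np.median(z[k]),'u',np.quantile(u[k],[.02,.98]),'v',np.quantile(v[k],[.02,.98]))
    k=box&(z>.11)&(z<.15)&(u<-.1)&(v<-.03);print('upst',k.sum(),np.median(u[k]),'v',np.quantile(v[k],[.02,.1]) if k.sum() else 0,'zmax',np.quantile(z[k],.98) if k.sum() else 0)
    if n=='top3':
        k=box&(z>.075)&(z<.102)&(v<-.03)
        for lo in np.arange(-.11,-.03,.02):
            q=k&(u>lo)&(u<lo+.02);print(round(lo,2),q.sum(),v[q].min(),np.sort(v[q])[:3])
        for lo in np.arange(-.09,-.03,.02):
            q=k&(v>lo)&(v<lo+.02);print('edge',round(lo,2),np.sort(u[q])[-3:],np.sort(u[q])[:2])
    # cheeks in same frame
    for s in(-1,1):
        k=(u>-.12)&(u<-.07)&(abs(v-s*.103)<.015)&(z>.03)&(z<.05);print('cheek',s,k.sum(),np.median(v[k]) if k.sum() else 0)
```

```text
top3 foot 676 0.09050404396191186 u [-0.1194 -0.0312] v [-0.0881  0.0107]
upst 57 -0.11914108356723842 v [-0.0893 -0.0861] zmax 0.14945876449949255
-0.11 107 -0.08957124594112513 [-0.0896 -0.0891 -0.0878]
-0.09 128 -0.08946879994693376 [-0.0895 -0.0892 -0.0885]
-0.07 127 -0.08919063498132894 [-0.0892 -0.0891 -0.0881]
-0.05 123 -0.08930456029615705 [-0.0893 -0.0885 -0.088 ]
edge -0.09 [-0.0309 -0.0291 -0.029 ] [-0.1205 -0.1201]
edge -0.07 [-0.0312 -0.0304 -0.0303] [-0.1204 -0.1197]
edge -0.05 [-0.032  -0.0302 -0.0282] [-0.1199 -0.1199]
cheek -1 18 -0.10231733889171388
cheek 1 0 0
scene3 foot 233 0.0891355356594397 u [-0.1263 -0.0333] v [-0.0916  0.0842]
upst 89 -0.12163382190213497 v [-0.0913 -0.0877] zmax 0.14601226616261517
cheek -1 20 -0.1043596478773408
cheek 1 16 0.10494957554920545
```

Measured in the chute frame, the strip is centred within 1 mm and square, with its leading edge at -30 mm. I'll lower it now.

Emit:
shift_gripper --motion '[{"xyz": [0,0,0.02],"jaw": 0},{"xyz": [0,0,0.04],"jaw": 0},{"xyz": [0,0,0.055],"jaw": 0},{"xyz": [0,0,0.062],"jaw": 0},{"xyz": [0,0,0.062],"jaw": 0},{"xyz": [0,0,0.062],"jaw": 0}]'

```text
clock: 6.85
position: [0.4226, 0.2608, 0.0682]
tcp_rot: [[-0.415, 0.91, 0.001], [0.91, 0.415, 0.001], [0.0, 0.002, -1.0]]
contact_force: [0.0, -0.2, -2.5]
finger_gap: 0.0135
grip_force: 29.9
```

Emit:
shift_gripper --motion '[{"xyz": [0,0,0.002],"jaw": 0},{"xyz": [0,0,0.004],"jaw": 0},{"xyz": [0,0,0.005],"jaw": 0},{"xyz": [0,0,0.006],"jaw": 0},{"xyz": [0,0,0.006],"jaw": 0},{"xyz": [0,0,0.006],"jaw": 0}]'

```text
clock: 7.35
position: [0.422, 0.2606, 0.0613]
tcp_rot: [[-0.415, 0.91, 0.0], [0.91, 0.415, 0.0], [0.0, 0.0, -1.0]]
contact_force: [-0.1, 1.1, -2.4]
finger_gap: 0.0137
grip_force: 29.9
```

```bash
python3 rel.py .4224 .2607 .06 24.5
```

```text
clock 7.35 pos [0.422  0.2606 0.0613] yaw_y 24.52647940329352 F [-0.091   1.0587 -2.424 ] q [-0.6636  0.839   0.0286  2.0851 -0.0983  0.2186 -0.1205]
shift [-0.0001  0.0004  0.0013] turn 0.0004621527714353787 zaxis [ 0.0001  0.0001 -1.    ]
```

Emit:
shift_gripper --motion '[{"xyz": [0,0,0.001],"jaw": 0},{"xyz": [0,0,0.002],"jaw": 0},{"xyz": [0,0,0.002],"jaw": 0},{"xyz": [0,0,0.002],"jaw": 0}]'

```text
clock: 7.68
position: [0.4217, 0.2605, 0.0598]
tcp_rot: [[-0.415, 0.91, -0.0], [0.91, 0.415, 0.0], [0.0, -0.0, -1.0]]
contact_force: [-2.5, -1.5, 6.0]
finger_gap: 0.0138
grip_force: 30.0
```

Emit:
shift_gripper --motion '[{"xyz": [0,0,0.0005],"jaw": 0},{"xyz": [0,0,0.001],"jaw": 0},{"xyz": [0,0,0.001],"jaw": 0},{"xyz": [0,0,0.001],"jaw": 0}]'

```text
clock: 8.02
position: [0.4217, 0.2605, 0.0598]
tcp_rot: [[-0.415, 0.91, 0.0], [0.91, 0.415, 0.0], [0.0, 0.001, -1.0]]
contact_force: [-3.8, -1.9, 16.1]
finger_gap: 0.0141
grip_force: 30.0
```

Contact is made. I'll ease the push and slide in.

Emit:
shift_gripper --motion '[{"xyz": [0,0,-0.001],"jaw": 0},{"xyz": [0,0.005,-0.001],"jaw": 0},{"xyz": [0,0.01,-0.001],"jaw": 0},{"xyz": [0,0.015,-0.001],"jaw": 0},{"xyz": [0,0.02,-0.001],"jaw": 0},{"xyz": [0,0.025,-0.001],"jaw": 0},{"xyz": [0,0.03,-0.001],"jaw": 0},{"xyz": [0,0.03,-0.001],"jaw": 0},{"xyz": [0,0.03,-0.001],"jaw": 0}]'

```text
clock: 8.77
position: [0.4473, 0.2719, 0.0598]
tcp_rot: [[-0.415, 0.91, -0.004], [0.91, 0.415, -0.002], [-0.0, -0.004, -1.0]]
contact_force: [-4.8, -2.5, 12.1]
finger_gap: 0.0141
grip_force: 30.0
```

Run:
```python
from rig import r, cam, job, sensors
from h import *
np.set_printoptions(precision=4,suppress=True)
a=np.radians(24.5);X=np.array([np.cos(a),np.sin(a)]);Y=np.array([-X[1],X[0]]);o=np.array([.5298,.3096])
for n in("scene","top"):
    d=cam.snapshot(n);np.savez(f'/tmp/{n}4.npz',**d)
    P=cloud(d);u=(P[...,:2]-o)@X;v=(P[...,:2]-o)@Y;z=P[...,2]
    k=(abs(v)<.096)&(z>.06)&(z<.082)&(u>-.11)&(u<-.06)&((v<-.04)|(v>.05));print(n,'upst',k.sum(),np.median(u[k]),np.quantile(v[k],[.02,.98]))
    P0=cloud(load(n+'0'));Q=(abs((P0[...,:2]-o)@Y)<.1)&(np.abs((P0[...,:2]-o)@X-.01)<.012)&(P0[...,2]>.02)&(P0[...,2]<.06)&(z<.06)
    print('apron dz',np.median((z-P0[...,2])[Q]),Q.sum())
```

```bash
python3 rel.py .4816 .2876 .0598 24.5
```

```text
scene upst 37 -0.09186346175504059 [-0.0901  0.0783]
apron dz -4.08901368924644e-05 134
top upst 30 -0.09026447733170122 [-0.0888 -0.0422]
apron dz -0.0005301012688060432 216
clock 8.8667 pos [0.4474 0.2719 0.0598] yaw_y 24.525915364079204 F [-5.6324 -2.3929 11.2491] q [-0.6546  0.8567  0.0345  2.0002 -0.0929  0.2905 -0.1148]
shift [ 0.0001  0.0377 -0.0002] turn 0.0004523084300351711 zaxis [-0.0038 -0.0021 -1.    ]
```

Emit:
shift_gripper --motion '[{"xyz": [0,0.005,0],"jaw": 0},{"xyz": [0,0.01,0],"jaw": 0},{"xyz": [0,0.015,0],"jaw": 0},{"xyz": [0,0.02,0],"jaw": 0},{"xyz": [0,0.025,0],"jaw": 0},{"xyz": [0,0.03,0],"jaw": 0},{"xyz": [0,0.03,0],"jaw": 0},{"xyz": [0,0.03,0],"jaw": 0}]'

```text
clock: 9.53
position: [0.4752, 0.2847, 0.0598]
tcp_rot: [[-0.415, 0.91, -0.003], [0.91, 0.415, -0.002], [-0.0, -0.003, -1.0]]
contact_force: [-4.0, -3.0, 10.2]
finger_gap: 0.0136
grip_force: 30.0
```

Emit:
shift_gripper --motion '[{"xyz": [0,0.002,0],"jaw": 0},{"xyz": [0,0.004,0],"jaw": 0},{"xyz": [0,0.006,0],"jaw": 0},{"xyz": [0,0.006,0],"jaw": 0},{"xyz": [0,0.006,0],"jaw": 0}]'

```text
clock: 9.95
position: [0.4795, 0.2867, 0.0598]
tcp_rot: [[-0.415, 0.91, -0.005], [0.91, 0.415, -0.003], [-0.0, -0.006, -1.0]]
contact_force: [-7.3, -3.5, 12.2]
finger_gap: 0.0136
grip_force: 30.0
```

```bash
python3 rel.py .4816 .2876 .0598 24.5
```

```text
clock 9.95 pos [0.4795 0.2867 0.0598] yaw_y 24.53101503094922 F [-7.3017 -3.5072 12.2173] q [-0.6449  0.8789  0.0409  1.8935 -0.0877  0.3766 -0.1088]
shift [-0.0001  0.0023 -0.    ] turn 0.0005413144076718328 zaxis [-0.005  -0.0026 -1.    ]
```

Emit:
shift_gripper --motion '[{"xyz": [0,0.001,0],"jaw": 0},{"xyz": [0,0.002,0],"jaw": 0},{"xyz": [0,0.002,0],"jaw": 0},{"xyz": [0,0.002,0],"jaw": 0}]'

```text
clock: 10.28
position: [0.4795, 0.2867, 0.0598]
tcp_rot: [[-0.415, 0.91, -0.008], [0.91, 0.415, -0.004], [-0.001, -0.01, -1.0]]
contact_force: [-10.0, -5.0, 15.7]
finger_gap: 0.0135
grip_force: 30.1
```

Emit:
shift_gripper --motion '[{"xyz": [0,0.001,0],"jaw": 0},{"xyz": [0,0.002,0],"jaw": 0},{"xyz": [0,0.002,0],"jaw": 0},{"xyz": [0,0.002,0],"jaw": 0}]'

```text
clock: 10.62
position: [0.4796, 0.2867, 0.0597]
tcp_rot: [[-0.416, 0.909, -0.012], [0.91, 0.416, -0.006], [-0.001, -0.013, -1.0]]
contact_force: [-13.5, -6.1, 19.2]
finger_gap: 0.0137
grip_force: 30.1
```

```bash
python3 rel.py .4816 .2876 .0598 24.5
```

```text
clock 10.6167 pos [0.4796 0.2867 0.0597] yaw_y 24.553838325644396 F [-13.4904  -6.0936  19.2259] q [-0.644   0.8808  0.0408  1.8856 -0.0875  0.3902 -0.1082]
shift [-0.      0.0022 -0.0001] turn 0.0009396560462556032 zaxis [-0.0118 -0.0062 -0.9999]
```

It meets the stop. I'll relax the forward push slightly, keep the downward push, and check.

Emit:
shift_gripper --motion '[{"xyz": [0,-0.002,0.0002],"jaw": 0},{"xyz": [0,-0.002,0.0002],"jaw": 0},{"xyz": [0,-0.002,0.0002],"jaw": 0},{"xyz": [0,-0.002,0.0002],"jaw": 0},{"xyz": [0,-0.002,0.0002],"jaw": 0}]'

```text
clock: 11.03
position: [0.4796, 0.2867, 0.0597]
tcp_rot: [[-0.415, 0.91, -0.008], [0.91, 0.415, -0.004], [-0.001, -0.009, -1.0]]
contact_force: [-10.6, -4.0, 17.6]
finger_gap: 0.0139
grip_force: 30.0
```

Run:
```python
from rig import r, cam, job, sensors
from h import *
np.set_printoptions(precision=4,suppress=True)
a=np.radians(24.5);X=np.array([np.cos(a),np.sin(a)]);Y=np.array([-X[1],X[0]]);o=np.array([.5298,.3096])
for n in("scene","top"):
    d=cam.snapshot(n);np.savez(f'/tmp/{n}5.npz',**d)
    P=cloud(d);u=(P[...,:2]-o)@X;v=(P[...,:2]-o)@Y;z=P[...,2]
    k=(abs(v)<.096)&(z>.06)&(z<.082)&(u>-.075)&(u<-.035)&((v<-.04)|(v>.05));print(n,'upst',k.sum(),np.median(u[k]),np.quantile(v[k],[.02,.98]),np.quantile(z[k],.95))
    P0=cloud(load(n+'0'));Q=(abs((P0[...,:2]-o)@Y)<.1)&(np.abs((P0[...,:2]-o)@X-.02)<.02)&(P0[...,2]>.02)&(P0[...,2]<.06)&(z<.06)
    print('apron dz',np.median((z-P0[...,2])[Q]),Q.sum())
S=load('scene5');T=load('top5')
cv2.imwrite('pics/g.png',np.hstack([cv2.resize(S['frame'][120:210,180:290],(400,600),interpolation=3),cv2.resize(T['frame'][160:280,110:240],(400,600),interpolation=3)]))
```

```bash
python3 rel.py .4816 .2876 .0598 24.5
```

```text
scene upst 41 -0.05757465938815616 [-0.0938  0.0714] 0.0781219851654304
apron dz -0.00016927451099373741 155
top upst 34 -0.05504869882753487 [-0.0874 -0.0408] 0.08116997201590517
apron dz 0.00015965286021395533 368
clock 11.1333 pos [0.4796 0.2867 0.0597] yaw_y 24.541295617620694 F [-9.9634 -5.2815 17.7941] q [-0.6444  0.8799  0.0408  1.8897 -0.0876  0.3832 -0.1085]
shift [-0.      0.0022 -0.0001] turn 0.0007207444941256972 zaxis [-0.0084 -0.0044 -1.    ]
```

View pics/g.png

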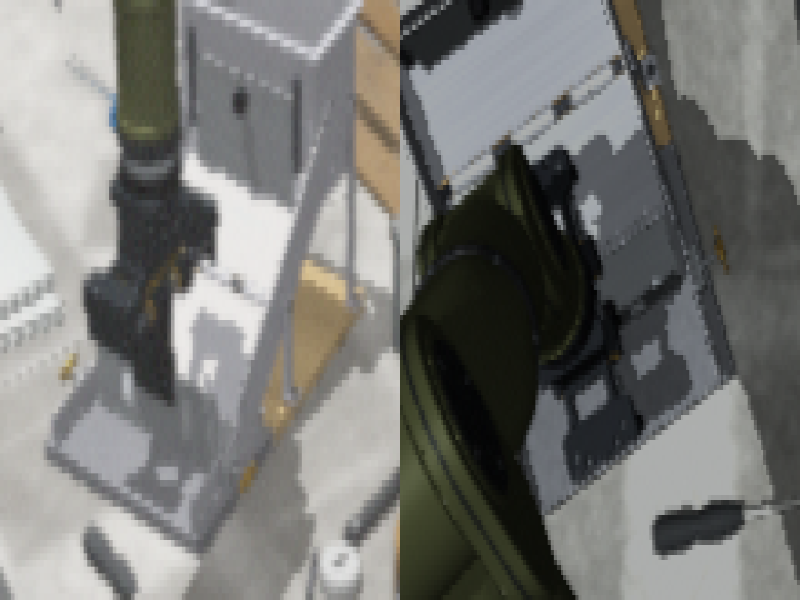

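The pictures show the foot under the apron and the apron unmoved, with the upstand in front of the lip at (650,295). To make sure this is the stop and not friction, I'll ease the downward load and nudge forward.

Emit:
shift_gripper --motion '[{"xyz": [0,0,-0.001],"jaw": 0},{"xyz": [0,0,-0.001],"jaw": 0},{"xyz": [0,0,-0.001],"jaw": 0},{"xyz": [0,0.001,-0.001],"jaw": 0},{"xyz": [0,0.002,-0.001],"jaw": 0},{"xyz": [0,0.002,-0.001],"jaw": 0},{"xyz": [0,0.002,-0.001],"jaw": 0}]'

```text
clock: 11.72
position: [0.4799, 0.2865, 0.0598]
tcp_rot: [[-0.416, 0.909, -0.012], [0.91, 0.416, -0.007], [-0.001, -0.013, -1.0]]
contact_force: [-11.9, -6.0, 12.5]
finger_gap: 0.0135
grip_force: 30.1
```

```bash
python3 rel.py .4816 .2876 .0598 24.5
```

```text
clock 11.7167 pos [0.4799 0.2865 0.0598] yaw_y 24.558638860766155 F [-11.884   -6.0025  12.4707] q [-0.644   0.8808  0.0412  1.8853 -0.0871  0.3905 -0.1081]
shift [ 0.0002  0.002  -0.    ] turn 0.001023441189987937 zaxis [-0.0116 -0.0065 -0.9999]
```

Now 13 N forward against 12 N down gives no motion, so this is the stop. I'll restore the downward push and hand in.

Emit:
shift_gripper --motion '[{"xyz": [0,-0.002,0.0005],"jaw": 0},{"xyz": [0,-0.002,0.001],"jaw": 0},{"xyz": [0,-0.002,0.001],"jaw": 0},{"xyz": [0,-0.002,0.001],"jaw": 0},{"xyz": [0,-0.002,0.001],"jaw": 0},{"xyz": [0,-0.002,0.001],"jaw": 0}]'

```text
clock: 12.22
position: [0.4799, 0.2865, 0.0597]
tcp_rot: [[-0.416, 0.91, -0.008], [0.91, 0.415, -0.005], [-0.001, -0.009, -1.0]]
contact_force: [-9.8, -4.9, 17.7]
finger_gap: 0.0137
grip_force: 30.0
```

```bash
python3 -c "
from rig import r, cam, job, sensors
print(job.job_done())"
```

```text
the job is handed in; nothing more can be done
None
```

I handed the job in at about 12 s: the wide strip is under the apron against the stop and still held, pressed on the bed with about 18 N. The apron and narrow strip looked undisturbed, and no verdict was returned.

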